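# Close up the tool chest

### The job

Close up the red tool chest with your fingertips, without grasping anything: first push both open drawers fully home, and only then push the standing lid over and down until it is fully shut. The drawers must stay shut, and the other things on the bench must be left where they stand.

Things in the scene. Friction and masses are not known exactly. Their poses are not given: they have to be found in the camera images.
- chest: red steel tool chest, screwed to the bench and immovable: 170 mm deep (x), 290 mm wide (y), rim 88 mm above the bench. Two drawers side by side below, an open tray with tools above them, a hinged lid on top. Origin: centre of its underside on the bench; x points from its front to its back, away from the robot (turned by up to about 15 degrees), y to its left, z up. The tools in the tray and drawers are fixed in their liners and lie below the rims.
- drawer_left (a joint): how far the left drawer (+y side) is pulled out, m: 0 shut against its stop, grows as it comes out toward the robot (-x of the chest), at most 0.11. Runs stiffly (about 1.5 N) and stays where it is left.
- drawer_right (a joint): the same for the right drawer (-y side).
- left_lip (a point): middle of the front edge of the lip of the left drawer (seen from the robot): this is the foremost point of the drawer, 48.5 mm above the bench. The lip is an aluminium strip 120 mm wide and 9 mm high along the top of a grey drawer front (138 mm wide, from 9 to 55 mm above the bench) and stands 6 mm proud of it. Axes as the chest's; moves with the drawer. With the drawer shut it lies at x = -103 mm, y = +71.5 mm in the chest's frame
- right_lip (a point): middle of the front edge of the lip of the right drawer (seen from the robot): this is the foremost point of the drawer, 48.5 mm above the bench. The lip is an aluminium strip 120 mm wide and 9 mm high along the top of a grey drawer front (138 mm wide, from 9 to 55 mm above the bench) and stands 6 mm proud of it. Axes as the chest's; moves with the drawer. With the drawer shut it lies at x = -103 mm, y = -71.5 mm in the chest's frame
- lid (a joint): angle of the lid, rad: 0 flat on the rim (shut), 1.57 upright; at most 1.6. It starts standing open, leaning over the tray, at 1.1 to 1.35. A friction hinge holds it at any angle; 0.5 to 2.5 N at its free edge push it shut.
- lid_hinge (a point): middle of the lid's hinge line, at the top of the chest's back edge, 88 mm above the bench; the hinge line runs along the chest's y. Axes as the chest's.
- lid_edge (a point): middle of the lid's free edge, on its outer (upper, when shut) face. The lid is a flat red plate 176 mm from hinge to free edge, 294 mm wide, 12 mm thick; its outer face lies 13 mm outside the plane through the hinge line. Turns with the lid: x points from the free edge to the hinge, z out of the outer face. As it stands open the outer face looks away from the robot.
- bottle_red: red bottle, 69 mm across, 160 mm tall, standing loose on the bench; origin at its underside. Leave alone.
- bottle_black: black bottle, 86 mm across, 200 mm tall, standing loose on the bench; origin at its underside. Leave alone.
- nozzle: white cone-shaped nozzle, 40 mm across, 60 mm tall, standing loose on the bench; origin at its underside. Leave alone.
- foam_box: black box with a green band, 62x132x40 mm (132 along its y), loose on the bench, nearer the robot than the chest and to the right. Leave alone.
- pipe: short black pipe, 36 mm across, 80 mm long, loose on the bench. Leave alone.

How it is judged:
On the way, in this order (a step that is already met when the one before it is completed fails the run):
1. both drawers are fully shut while the lid still stands open (value of joint each of drawer_left, drawer_right below 0.004 m and value of joint lid above 0.5 rad), for 0.2 s.
2. the lid is fully shut (value of joint lid below 0.04 rad and value of joint each of drawer_left, drawer_right below 0.004 m), for 0.2 s.
At the end, for the whole second after the job is handed in: Both drawers within 4 mm of fully shut, the lid within 0.04 rad of fully shut and at rest (all of step 2 and velocity of joint lid between -0.05 and 0.05 rad/s); the robot touches nothing.
It fails at once if the red or the black bottle is lifted, carried or pushed more than 30 mm from its place, or tipped over (distance of any of bottle_red, bottle_black from where it was at the start of the episode above 0.03 m or angle between any of bottle_red, bottle_black's own z axis and vertical above 0.5 rad).
It fails at once if the nozzle, black box or pipe is lifted, carried or pushed more than 30 mm from its place (distance of any of nozzle, foam_box, pipe from where it was at the start of the episode above 0.03 m).
It also fails if it takes over 58 s, if anything falls off the work surface, if the arm or the gripper's body presses on something with over 40 N, if the wrist force passes 120 N, or if a joint passes its speed limit or range.

### The arm

A 7-joint arm with a two-finger parallel gripper is mounted at the origin on the work surface; the furniture and walls round the work are solid. World frame = base frame: x ahead of the robot, y to its left, z up, the work surface at z = 0. Lengths are in m, angles in rad, forces in N, time in s.
With the tool pointing down it reaches from about 0.4 to 0.875 m from the base axis. Payload 19.3 kg.
Tool frame: the origin (TCP) lies at the very end of the fingers, on their centre line; the grasp point (between the pads) lies 19 mm behind it; z points along the fingers, y is the line along which they close (so a half turn about z gives the same grasp; the last joint's range is limited). The gripper opens to 85 mm and grips with 20 to 120 N. Pads are 22 mm wide; open, the fingers measure 114 mm over their backs; the gripper's body (76 mm by 85 mm) begins 54 mm behind the grasp point. The pads swing forward as they close: fully open they stand 13 mm farther back than shut.
Start: joints at [-1.4, 0.521, -0.036, 1.599, 0.021, 1.021, -0.113], TCP at [0.149, 0.607, 0.231] pointing down, gripper open.
Joint ranges: [-2.91, 2.91], [-0.3, 2.13], [-1.5, 1.42], [0.17, 2.43], [-1.26, 4.41], [0.16, 1.93], [-2.52, 2.52]. Speed limits (rad/s): [1.89, 1.89, 2.39, 2.39, 3.01, 3.01, 3.01].

### API

Orientations are given as [roll, pitch, yaw] about the fixed x, y, z axes, in that order (R = Rz(yaw) Ry(pitch) Rx(roll)).
In Python, from workcell import monitor, optics, job_done gives the robot as it stands.
- The arm moves only by the shell command python3 -m handwheel 'ROWS' [FORCE]. ROWS is JSON, a list of rows, each an object of numbers: "dx", "dy", "dz": the shift along the tool's x, y, z in cm; "wx", "wy", "wz": the turn, a rotation vector about the tool's x, y, z in rad; "claw": the opening in per cent of the stroke, from 0 (shut) to 100 (fully open). A call has 1 to 8 rows; each row shifts and turns the commanded pose from where the row before left it, along the tool's axes as they then stand; what a row does not reach is not made up. A row lasts 1/8 s, in which the tool goes at most 62.5 mm and 10.7 degrees, less where a joint would pass 70% of its speed; a pose out of reach is approached as far as the arm can. A call with a gripper value outside its range is refused whole. The fingers move at their own pace and stop on an object; FORCE is the grip in N (left out, the last holds). Time passes only in rows, so rows that do not move let the fingers close. It gives the time, the measured TCP pose, the force, the opening and the grip force at its end, in the units of the state.
- monitor.observe(): the state, without advancing time (a new reading comes with each control period).
- optics.grab_frame(name): name is "side" or "top" or "wrist"; returns a dict with "frame" (480x640x3 uint8, blue, green, red), "fovy" (degrees; the focal length in pixels is half the picture's height over the tangent of half this angle, whatever the lens; pixels are square), "cx", "cy" (the principal point, pixels), "k1" (the pictures are not rectified: a ray, as slopes to the right and down, at radius r is drawn at 1 + k1 r^2 times it, then the intrinsics apply), "R" (3x3) and "t" (3): a world point X has camera coordinates R X + t. Camera axes: x right, y down, z forward; pixel columns grow to the right and rows downward; lengths in m; the calibration is good to about 2 mm. A picture is of the moment at which its call begins. There is no depth.
- job_done(): hands the job in; it is judged then, once.
Trained networks look in the newest picture that a camera, given by its name, has taken for a name from the list of things; names that differ only in an ending like _2 or _b are one class to them, and where a whole thing is asked for, a point or a joint stands for the part that bears it (a point fixed in the world has none). Each returns a list of dicts, best first, with "p" (0 to 1); they miss things now and then, are a little off and sometimes report something else, mostly with a low value. They report only what shows in the picture. A call takes as long as a camera call.
- optics.masks_of(name, camera): "region" (480x640 bool, what is visible of it) and "rect" ([left, top, width, height] in pixels, round what is visible of it).
The state is a dict: "clock": time; "qpos": joint angles; "qd": joint speeds; "joint_efforts": joint torques, N m; "position": TCP position; "tool_rot": TCP orientation; "force": force on the tool from outside, world axes, zero at the start; "moment": the same for the moment, N m; "grip_width": finger opening in m; "finger_force": force on a finger pad.
Only numpy, scipy, OpenCV 4.12 (cv2) and the standard library are available. Lean on these libraries where they do the work, as an engineer would, in place of code of your own. Each camera call takes 0.05 s, during which the arm holds its last target. There are 200 camera calls.

## Working session

There is one attempt and no reset: what is moved stays moved. The work goes in short steps, Python scripts to look and compute and a shell command to move; the robot and the scene stay as the last step left them, time stands still between calls to the robot, and variables do not carry over. Pictures are saved under pics/ and viewed, at most 10 in all, crops included, and the job is handed in when it is done.

```bash
mkdir -p pics; ls
python3 - <<'E'
from workcell import monitor, optics
import cv2, numpy as np
s=monitor.observe(); print(s)
ims=[]
for c in("side","top"):
    f=optics.grab_frame(c); cv2.imwrite(f"pics/{c}0.png",f["frame"])
    R=np.array(f["R"]);t=np.array(f["t"]); print(c,f["fovy"],f["cx"],f["cy"],f["k1"],"cam at",-R.T@t,"fwd",R[2])
    for n in("chest","drawer_left","drawer_right","left_lip","lid","bottle_red","bottle_black","nozzle","foam_box","pipe"):
        print(n,[(round(m["p"],2),m["rect"]) for m in optics.masks_of(n,c)[:2]])
E
```

```text
pics
{'clock': 0.0, 'qpos': array([-1.40020391,  0.52200094, -0.03629979,  1.60002738,  0.02121536,
        1.02109851, -0.11279853]), 'qd': array([-0.00101997, -0.00067497,  0.00065349,  0.00107901, -0.00147238,
       -0.00156631,  0.00025814]), 'joint_efforts': array([-4.33090536e-03, -9.27151251e+01,  1.97829522e+00, -3.69937491e+01,
        1.77944941e-02,  8.08779529e-03, -2.88422939e-05]), 'position': array([0.14901893, 0.60661578, 0.23072726]), 'tool_rot': array([-3.14044893e+00,  1.09626139e-04,  2.90077623e+00]), 'force': array([0.00391203, 0.06487382, 0.29345604]), 'moment': array([ 0.01096822, -0.01293253,  0.00147326]), 'finger_force': 0.0, 'grip_width': 0.08545122487845681}
side 50.42375779559792 320.49240942313605 243.54310689801517 -0.0635284670823477 cam at [0.09146455 0.98528854 0.8797439 ] fwd [ 0.33464459 -0.69596156 -0.63533495]
chest [(0.83, [233.9, 148.6, 138.3, 162.8])]
drawer_left []
drawer_right [(0.8, [326.4, 224.9, 45.4, 46.1])]
left_lip [(0.92, [311.3, 261.5, 45.2, 49.4])]
lid [(0.93, [234.2, 148.1, 58.9, 122.6])]
bottle_red [(0.97, [372.9, 161.3, 25.4, 5
[... 188 characters left out ...]
7, [235.0, 150.1, 57.2, 122.5])]
pipe [(0.65, [278.2, 338.0, 18.2, 42.0])]
top 42.271485061587754 318.4852936127786 237.25937153795368 0.07101247913884072 cam at [ 0.12792328 -0.01861062  1.46736755] fwd [ 0.25981595  0.09841504 -0.96063008]
chest [(0.61, [257.5, 150.1, 143.8, 141.7])]
drawer_left [(0.68, [261.2, 239.2, 56.4, 46.0])]
drawer_right [(0.83, [317.7, 249.0, 61.5, 46.8])]
left_lip [(0.55, [257.7, 239.6, 58.6, 40.7])]
lid [(0.67, [260.1, 148.8, 136.8, 31.1])]
bottle_red [(0.7, [431.2, 283.0, 44.6, 39.6])]
bottle_black [(0.85, [178.0, 156.6, 50.8, 59.9])]
nozzle [(0.7, [187.4, 251.8, 18.5, 17.2])]
foam_box [(0.67, [398.7, 335.5, 60.4, 32.5])]
pipe [(0.8, [177.1, 216.7, 38.8, 23.3])]
```

Run:
```python
import cv2
a=cv2.imread("pics/side0.png")[120:400,180:480]; cv2.imwrite("pics/side0c.png",cv2.resize(a,None,fx=2.1,fy=2.1,interpolation=3))
a=cv2.imread("pics/top0.png")[130:390,160:490]; cv2.imwrite("pics/top0c.png",cv2.resize(a,None,fx=2.2,fy=2.2,interpolation=3))
```

```text
(no output)
```

View pics/side0c.png

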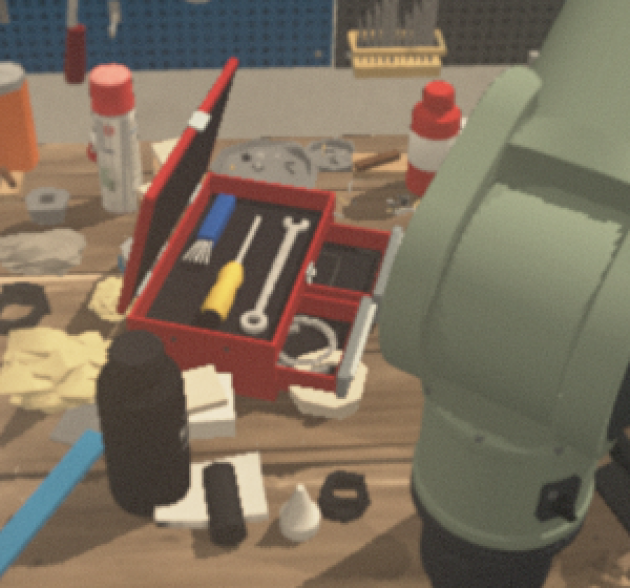

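View pics/top0c.png

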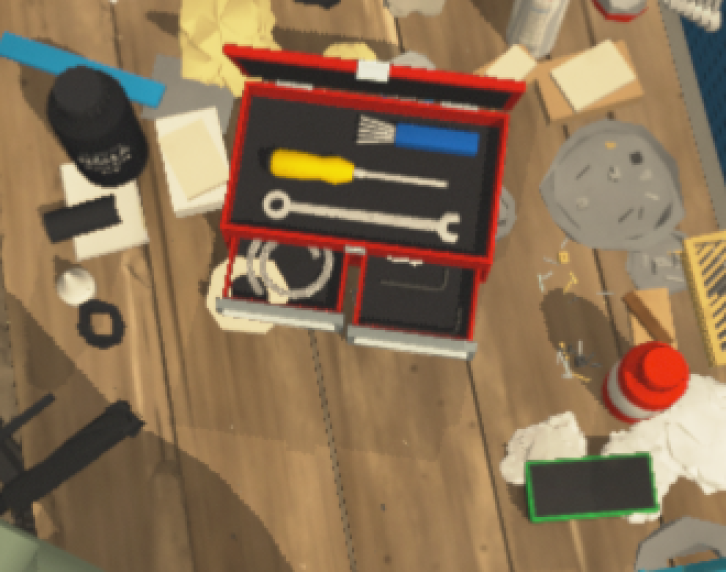

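The side crop shows the chest with both drawers out and the lid leaning over the tray. In the top crop the lips run from about (218,310) to (340,328) and from (349,340) to (473,357). The bottles, nozzle and pipe are to the left and the box to the right, so the path in front of the drawers is clear.

```bash
cat > h.py <<'E'
import numpy as np, cv2
def proj(f,X):
    R=np.array(f["R"]);t=np.array(f["t"]);p=R@np.asarray(X)+t
    x,y=p[0]/p[2],p[1]/p[2];k=1+f["k1"]*(x*x+y*y);F=240/np.tan(np.radians(f["fovy"]/2))
    return np.array([f["cx"]+F*k*x,f["cy"]+F*k*y])
def ground(f,u,v,z):
    from scipy.optimize import fsolve
    return fsolve(lambda q:proj(f,[q[0],q[1],z])-[u,v],[.5,0])
def W(p,c):
    a=p[2];return np.array([p[0]+np.cos(a)*c[0]-np.sin(a)*c[1],p[1]+np.sin(a)*c[0]+np.cos(a)*c[1],c[2]])
def lidpt(a,y,o=.013,r=.176): # chest frame, outer face
    return [.085-r*np.cos(a)+o*np.sin(a),y,.088+r*np.sin(a)+o*np.cos(a)]
E
python3 - <<'E'
from h import *
from workcell import optics
from scipy.optimize import least_squares
T=optics.grab_frame("top");S=optics.grab_frame("side")
t=lambda u,v:(T,u/2.2+160,v/2.2+130)
s=lambda u,v:(S,u/2.1+180,v/2.1+120)
def model(p):
    dl,dr,a=p[3:6]
    return [(t(218,310),[-.103-dl,.1315,.053]),(t(340,328),[-.103-dl,.0115,.053]),
    (t(349,340),[-.103-dr,-.0115,.053]),(t(473,357),[-.103-dr,-.1315,.053]),
    (t(224,229),[-.085,.145,.088]),(t(487,268),[-.085,-.145,.088]),
    (s(277,358),[-.085,.145,.088]),(s(335,193),[-.085,-.145,.088]),
    (s(349,378),[-.103-dl,.1315,.053]),(s(403,230),[-.103-dr,-.1315,.053]),
    (t(224,46),lidpt(a,.147)),(t(524,83),lidpt(a,-.147)),(s(235,60),lidpt(a,-.147)),(s(148,203),lidpt(a,.147))]
def res(p): return np.concatenate([proj(m[0][0],W(p,m[1]))-m[0][1:] for m in model(p)])
r=least_squares(res,[.5,.1,0,.05,.05,1.2],loss="soft_l1")
print(r.x.round(4));print(res(r.x).round(1).reshape(-1,2))
for n,u,v,z in(("left",188+20,187,0.2),("nozzle",75/2.2+160,295/2.2+130,0),("pipe",82/2.2+160,218/2.2+130,.018),("box",592/2.2+160,487/2.2+130,.04),("redtop",665/2.2+160,365/2.2+130,.16)):
    print(n,ground(T,u,v,z))
p=r.x
for n,c in(("LL",[-.103-p[3],.0715,.0485]),("LR",[-.103-p[4],-.0715,.0485]),("LLshut",[-.103,.0715,.0485]),("LRshut",[-.103,-.0715,.0485]),("edge",lidpt(p[5],0))): print(n,W(p,c).round(3))
E
```

```text
[0.5739 0.1328 0.2052 0.0605 0.0732 1.2791]
[[ 0.5  0.2]
 [-4.  -1.2]
 [ 0.9 -0. ]
 [-4.  -0.8]
 [-3.9  0.1]
 [ 1.2 -1.3]
 [-0.  -5.3]
 [ 1.1 -0.5]
 [ 0.8 -1.4]
 [ 0.7  0.9]
 [-2.8  0.5]
 [-0.1  1.1]
 [-0.3 -1.9]
 [-0.7 -2.9]]
left [0.49755309 0.37560871]
nozzle [0.36013085 0.39339026]
pipe [0.44077148 0.41510759]
box [ 0.34461409 -0.19816675]
redtop [ 0.46144715 -0.21574014]
LL [0.399 0.169 0.048]
LR [0.416 0.027 0.048]
LLshut [0.459 0.182 0.048]
LRshut [0.488 0.042 0.048]
edge [0.62  0.142 0.26 ]
```

```bash
python3 -m handwheel '[{"wz":-0.15,"claw":0},{"wz":-0.15},{"wz":-0.147},{"dx":-1.5,"dy":-5.5},{"dx":-1.5,"dy":-5.5},{"dx":-1.5,"dy":-5.5},{"dx":-1.5,"dy":-5.5},{"dx":-1.5,"dy":-5.5}]'; python3 -c "
from workcell import monitor;print(monitor.observe()['qpos'].round(2))"
```

```text
[-1.4   0.52 -0.04  1.6   0.02  1.02 -0.11]schema error: expected keys dx, dy, dz, wx, wy, wz, claw
```

```bash
python3 -m handwheel '[{"dx":0,"dy":0,"dz":0,"wx":0,"wy":0,"wz":-0.15,"claw":0},{"dx":0,"dy":0,"dz":0,"wx":0,"wy":0,"wz":-0.15,"claw":0},{"dx":0,"dy":0,"dz":0,"wx":0,"wy":0,"wz":-0.147,"claw":0},{"dx":-1.5,"dy":-5.5,"dz":0,"wx":0,"wy":0,"wz":0,"claw":0},{"dx":-1.5,"dy":-5.5,"dz":0,"wx":0,"wy":0,"wz":0,"claw":0},{"dx":-1.5,"dy":-5.5,"dz":0,"wx":0,"wy":0,"wz":0,"claw":0},{"dx":-1.5,"dy":-5.5,"dz":0,"wx":0,"wy":0,"wz":0,"claw":0},{"dx":-1.5,"dy":-5.5,"dz":0,"wx":0,"wy":0,"wz":0,"claw":0}]'; python3 -c "
from workcell import monitor;print(monitor.observe()['qpos'].round(2))"
```

```text
clock: 2.2
position: [0.2795, 0.3515, 0.2315]
tool_rot: [3.141, 0.0, -2.936]
force: [-0.2, 0.5, -0.5]
grip_width: 0.0002
finger_force: 0.0
[-0.95  0.24 -0.1   2.04  0.03  0.86  0.71]
```

```bash
python3 -m handwheel '[{"dx":-1,"dy":-5,"dz":0,"wx":0,"wy":0,"wz":0,"claw":0},{"dx":-1,"dy":-5,"dz":0,"wx":0,"wy":0,"wz":0,"claw":0},{"dx":-1,"dy":-5,"dz":0,"wx":0,"wy":0,"wz":0,"claw":0},{"dx":-1,"dy":-5,"dz":0,"wx":0,"wy":0,"wz":0,"claw":0},{"dx":0,"dy":0,"dz":5,"wx":0,"wy":0,"wz":0,"claw":0},{"dx":0,"dy":0,"dz":5,"wx":0,"wy":0,"wz":0,"claw":0}]'; python3 -c "
from workcell import monitor,optics
import cv2;print(monitor.observe()['qpos'].round(2))
cv2.imwrite('pics/w1.png',optics.grab_frame('wrist')['frame']);cv2.imwrite('pics/t1.png',optics.grab_frame('top')['frame'])"
```

```text
clock: 2.95
position: [0.3596, 0.1653, 0.1307]
tool_rot: [3.141, 0.003, -2.937]
force: [1.8, 2.0, -0.7]
grip_width: -0.0
finger_force: 0.0
[-0.6   0.34  0.02  2.27 -0.02  0.53  1.21]
```

View pics/w1.png

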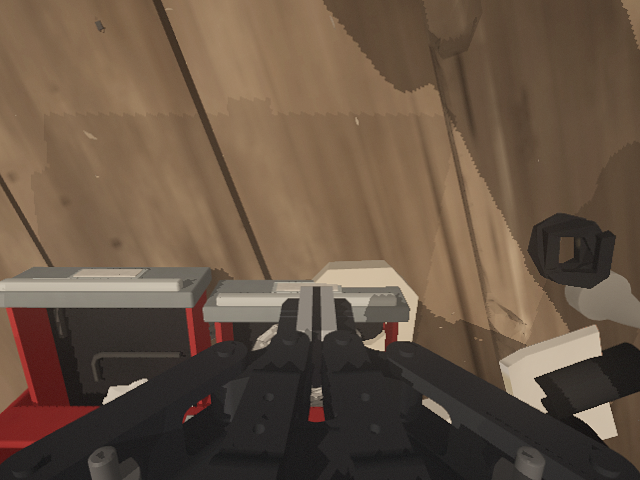

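View pics/t1.png

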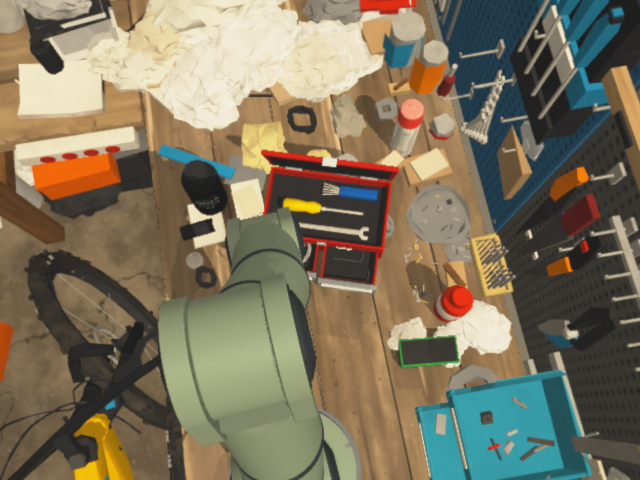

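The wrist view shows the fingertip at about (317,290) over the left lip. The left lip spans about (215–405, 283–305) and the right about (0–212, 268–292). In the top view the arm is clear of the objects.

Run:
```python
from h import *
from workcell import optics,monitor
f=optics.grab_frame("wrist");R=np.array(f["R"]);print("cam",-R.T@np.array(f["t"]),"fwd",R[2])
p=[.5739,.1328,.2052]
inv=lambda q:(np.array([[np.cos(p[2]),np.sin(p[2])],[-np.sin(p[2]),np.cos(p[2])]])@(np.array(q)-p[:2])).round(4)
for n,u,v,z in(("L l",405,290,.053),("L r",217,284,.053),("L topl",390,283,.053),("R l",210,268,.053),("R r",10,270,.053),("R r grey",0,282,.053)):
    g=ground(f,u,v,z);print(n,g.round(4),inv(g))
print("tip",proj(f,monitor.observe()["position"]),inv(monitor.observe()["position"][:2]))
a=f["frame"][250:350,0:440];cv2.imwrite("pics/w1c.png",cv2.resize(a,None,fx=1.8,fy=1.8,interpolation=3))
```

```text
cam [0.28278306 0.15118102 0.27200747] fwd [ 0.28489449  0.05648592 -0.95689313]
L l [0.3721 0.2279] [-0.1782  0.1343]
L r [0.393  0.1082] [-0.1821  0.0128]
L topl [0.3693 0.2171] [-0.1831  0.1243]
R l [0.3829 0.1024] [-0.1931  0.0092]
R r [ 0.411  -0.0234] [-0.1914 -0.1197]
R r grey [ 0.4209 -0.0301] [-0.1829 -0.1283]
tip [312.60509695 310.88972455] [-0.2048  0.0755]
```

View pics/w1c.png

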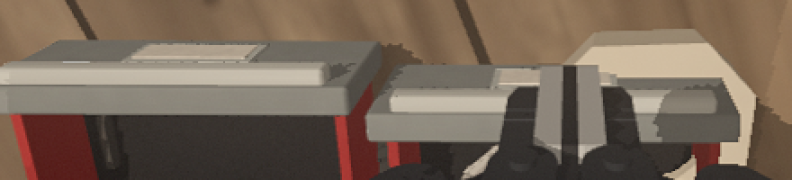

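```bash
python3 -m handwheel '[{"dx":0,"dy":0,"dz":5,"wx":0,"wy":0,"wz":0,"claw":0},{"dx":0,"dy":0,"dz":4.5,"wx":0,"wy":0,"wz":0,"claw":0},{"dx":-1,"dy":0,"dz":0,"wx":0,"wy":0,"wz":0,"claw":0},{"dx":-1.2,"dy":0,"dz":0,"wx":0,"wy":0,"wz":0,"claw":0},{"dx":-1.2,"dy":0,"dz":0,"wx":0,"wy":0,"wz":0,"claw":0},{"dx":-1.2,"dy":0,"dz":0,"wx":0,"wy":0,"wz":0,"claw":0},{"dx":-1.2,"dy":0,"dz":0,"wx":0,"wy":0,"wz":0,"claw":0},{"dx":-1.2,"dy":0,"dz":0,"wx":0,"wy":0,"wz":0,"claw":0}]'
```

```text
clock: 4.1
position: [0.4282, 0.18, 0.0365]
tool_rot: [-3.142, 0.0, -2.936]
force: [-2.7, -0.8, 0.8]
grip_width: -0.0002
finger_force: 0.9
```

```bash
python3 -m handwheel '[{"dx":-0.6,"dy":0,"dz":0,"wx":0,"wy":0,"wz":0,"claw":0},{"dx":-0.6,"dy":0,"dz":0,"wx":0,"wy":0,"wz":0,"claw":0}]'
```

```text
clock: 4.35
position: [0.4393, 0.1823, 0.0362]
tool_rot: [-3.141, -0.0, -2.935]
force: [-1.9, -0.2, 1.6]
grip_width: 0.0001
finger_force: 0.8
```

```bash
python3 -m handwheel '[{"dx":-0.3,"dy":0,"dz":0,"wx":0,"wy":0,"wz":0,"claw":0},{"dx":-0.2,"dy":0,"dz":0,"wx":0,"wy":0,"wz":0,"claw":0}]'
```

```text
clock: 4.6
position: [0.444, 0.1833, 0.0362]
tool_rot: [-3.141, -0.0, -2.935]
force: [-1.7, -0.7, -0.3]
grip_width: -0.0004
finger_force: 0.8
```

```bash
python3 -m handwheel '[{"dx":-0.3,"dy":0,"dz":0,"wx":0,"wy":0,"wz":0,"claw":0},{"dx":0,"dy":0,"dz":0,"wx":0,"wy":0,"wz":0,"claw":0}]'
```

```text
clock: 4.85
position: [0.4473, 0.1841, 0.0363]
tool_rot: [3.141, 0.0, -2.935]
force: [0.2, -0.9, -0.1]
grip_width: -0.0
finger_force: 0.0
```

```bash
python3 -m handwheel '[{"dx":-0.3,"dy":0,"dz":0,"wx":0,"wy":0,"wz":0,"claw":0},{"dx":0,"dy":0,"dz":0,"wx":0,"wy":0,"wz":0,"claw":0}]'
```

```text
clock: 5.1
position: [0.4491, 0.1844, 0.0361]
tool_rot: [-3.141, -0.002, -2.935]
force: [-7.3, -0.6, 2.7]
grip_width: -0.0001
finger_force: 3.1
```

```bash
python3 -m handwheel '[{"dx":-0.3,"dy":0,"dz":0,"wx":0,"wy":0,"wz":0,"claw":0},{"dx":0,"dy":0,"dz":0,"wx":0,"wy":0,"wz":0,"claw":0}]'
```

```text
clock: 5.35
position: [0.4493, 0.1843, 0.0358]
tool_rot: [-3.14, -0.007, -2.935]
force: [-22.3, -2.1, 14.5]
grip_width: 0.0
finger_force: 11.1
```

```bash
python3 -m handwheel '[{"dx":2,"dy":0,"dz":0,"wx":0,"wy":0,"wz":0,"claw":0},{"dx":4,"dy":0,"dz":0,"wx":0,"wy":0,"wz":0,"claw":0},{"dx":3.8,"dy":0,"dz":0,"wx":0,"wy":0,"wz":0,"claw":0},{"dx":0,"dy":0,"dz":0,"wx":0,"wy":0,"wz":0,"claw":0}]';  python3 -c "
from workcell import monitor;print(monitor.observe()['qpos'].round(2))"
```

```text
clock: 5.85
position: [0.355, 0.1647, 0.0365]
tool_rot: [-3.141, -0.001, -2.934]
force: [0.7, -0.5, 0.0]
grip_width: -0.0003
finger_force: 0.0
[-0.59  0.55  0.01  2.33 -0.02  0.26  1.21]
```

```bash
python3 -m handwheel '[{"dx":0,"dy":-5,"dz":0,"wx":0,"wy":0,"wz":0,"claw":0},{"dx":0,"dy":-5,"dz":0,"wx":0,"wy":0,"wz":0,"claw":0},{"dx":0,"dy":-4.5,"dz":0,"wx":0,"wy":0,"wz":0,"claw":0},{"dx":0,"dy":0,"dz":0,"wx":0,"wy":0,"wz":0,"claw":0}]';  python3 -c "
from workcell import monitor;print(monitor.observe()['qpos'].round(2))"
```

```text
clock: 6.35
position: [0.3878, 0.0201, 0.0364]
tool_rot: [-3.141, 0.001, -2.942]
force: [-0.4, 1.2, -1.0]
grip_width: -0.0001
finger_force: 0.0
[-0.18  0.55 -0.04  2.33  0.08  0.26  1.48]
```

```bash
python3 -m handwheel '[{"dx":-1.2,"dy":0,"dz":0,"wx":0,"wy":0,"wz":0,"claw":0},{"dx":-1.2,"dy":0,"dz":0,"wx":0,"wy":0,"wz":0,"claw":0},{"dx":-1.2,"dy":0,"dz":0,"wx":0,"wy":0,"wz":0,"claw":0},{"dx":-1.2,"dy":0,"dz":0,"wx":0,"wy":0,"wz":0,"claw":0},{"dx":-1.2,"dy":0,"dz":0,"wx":0,"wy":0,"wz":0,"claw":0},{"dx":-1.2,"dy":0,"dz":0,"wx":0,"wy":0,"wz":0,"claw":0},{"dx":-1.2,"dy":0,"dz":0,"wx":0,"wy":0,"wz":0,"claw":0},{"dx":-0.5,"dy":0,"dz":0,"wx":0,"wy":0,"wz":0,"claw":0}]'
```

```text
clock: 7.35
position: [0.4746, 0.0415, 0.0363]
tool_rot: [-3.142, 0.0, -2.936]
force: [-2.2, 0.1, 1.0]
grip_width: -0.0002
finger_force: 0.8
```

```bash
python3 -m handwheel '[{"dx":-0.3,"dy":0,"dz":0,"wx":0,"wy":0,"wz":0,"claw":0},{"dx":-0.2,"dy":0,"dz":0,"wx":0,"wy":0,"wz":0,"claw":0}]'
```

```text
clock: 7.6
position: [0.4785, 0.0423, 0.0363]
tool_rot: [-3.142, -0.0, -2.936]
force: [-6.0, -1.5, 1.1]
grip_width: 0.0
finger_force: 4.0
```

```bash
python3 -m handwheel '[{"dx":-0.3,"dy":0,"dz":0,"wx":0,"wy":0,"wz":0,"claw":0},{"dx":0,"dy":0,"dz":0,"wx":0,"wy":0,"wz":0,"claw":0}]'
```

```text
clock: 7.85
position: [0.4785, 0.0423, 0.0359]
tool_rot: [-3.141, -0.006, -2.936]
force: [-16.8, -3.0, 10.5]
grip_width: 0.0003
finger_force: 8.2
```

```bash
python3 -m handwheel '[{"dx":3,"dy":0,"dz":0,"wx":0,"wy":0,"wz":0,"claw":0},{"dx":0,"dy":0,"dz":-5.5,"wx":0,"wy":0,"wz":0,"claw":0},{"dx":0,"dy":0,"dz":-5.5,"wx":0,"wy":0,"wz":0,"claw":0},{"dx":0,"dy":0,"dz":-5.5,"wx":0,"wy":0,"wz":0,"claw":0},{"dx":0,"dy":0,"dz":-5.5,"wx":0,"wy":0,"wz":0,"claw":0},{"dx":0,"dy":0,"dz":-5.5,"wx":0,"wy":0,"wz":0,"claw":0},{"dx":0,"dy":0,"dz":0,"wx":0,"wy":0,"wz":0,"claw":0}]';  python3 - <<'E'
from h import *
from workcell import optics
w=optics.grab_frame("wrist")["frame"];s=optics.grab_frame("side");S=s["frame"]
p=[.5739,.1328,.2052]
for a in(1.2,1.28,1.36):
  print(a,[proj(s,W(p,lidpt(a,y))).round(1) for y in(.147,-.147)])
out=np.hstack([cv2.resize(w,(400,300)),cv2.resize(S[110:335,190:490],(400,300))])
cv2.imwrite("pics/c2.png",out)
E
```

```text
clock: 8.72
position: [0.4536, 0.037, 0.315]
tool_rot: [-3.141, 0.007, -2.936]
force: [-0.7, -0.3, -1.2]
grip_width: 0.0001
finger_force: 0.0
1.2 [array([256.1, 216.2]), array([296.9, 148.6])]
1.28 [array([249.8, 213.7]), array([291.6, 146.6])]
1.36 [array([243.3, 211.7]), array([286.2, 145. ])]
```

View pics/c2.png

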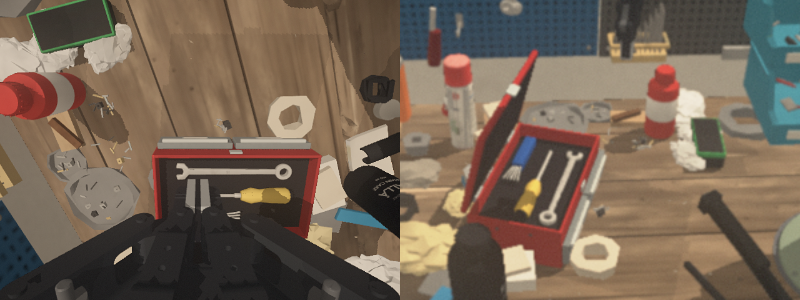

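Run:
```python
from h import *
from workcell import optics,monitor
s=optics.grab_frame("side");q=monitor.observe()["position"];print(proj(s,q),proj(s,q+[0,0,.15]))
cv2.imwrite("pics/s3.png",s["frame"])
```

```text
[360.22728988 153.78882127] [364.4992165   89.96737259]
```

View pics/s3.png

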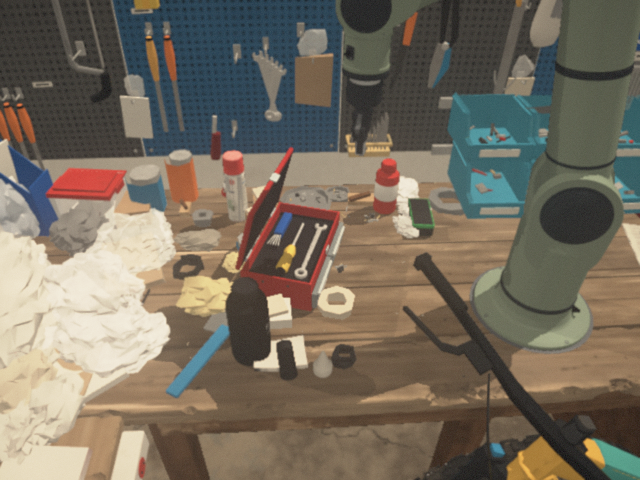

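The side view shows both drawers shut and the lid at about 1.28 rad, with the free edge from (250,214) to (292,147). The gripper is at (360,150), in front of the lid and above its edge, so I'll go over it to the back.

```bash
python3 -m handwheel '[{"dx":-4.85,"dy":1.4,"dz":0,"wx":0,"wy":0,"wz":0,"claw":0},{"dx":-4.85,"dy":1.4,"dz":0,"wx":0,"wy":0,"wz":0,"claw":0},{"dx":-4.85,"dy":1.4,"dz":0,"wx":0,"wy":0,"wz":0,"claw":0},{"dx":-4.85,"dy":1.4,"dz":0,"wx":0,"wy":0,"wz":0,"claw":0},{"dx":-4.85,"dy":1.4,"dz":0,"wx":0,"wy":0,"wz":0,"claw":0},{"dx":0,"dy":0,"dz":3.7,"wx":0,"wy":0,"wz":0,"claw":0},{"dx":0,"dy":0,"dz":3.8,"wx":0,"wy":0,"wz":0,"claw":0},{"dx":0,"dy":0,"dz":0,"wx":0,"wy":0,"wz":0,"claw":0}]';  python3 - <<'E'
from h import *
from workcell import monitor
q=monitor.observe()["position"];p=[.5739,.1328,.2052]
d=q[:2]-p[:2];c,s=np.cos(p[2]),np.sin(p[2]);X=np.array([c*d[0]+s*d[1],c*d[1]-s*d[0],q[2]]);print(X)
pr=X
for a in(1.28,1.1,.9,.7,.5,.35,.2,.1,0,-.06):
    l=np.array(lidpt(a,0,.013,.155));l[0]+=.010;dd=l-pr;print(a,"dx %.2f dz %.2f"%(-dd[0]*100,-dd[2]*100));pr=l
E
```

```text
clock: 9.88
position: [0.6734, 0.1546, 0.2322]
tool_rot: [-3.141, -0.007, -2.935]
force: [-0.0, 0.1, -0.1]
grip_width: -0.0001
finger_force: 0.0
[0.10191013 0.00110589 0.23223268]
1.28 dx 3.89 dz -0.80
1.1 dx 2.67 dz 0.82
0.9 dx 2.74 dz 1.45
0.7 dx 2.40 dz 1.97
0.5 dx 1.96 dz 2.41
0.35 dx 1.14 dz 2.04
0.2 dx 0.82 dz 2.18
0.1 dx 0.36 dz 1.51
0 dx 0.21 dz 1.54
-0.06 dx 0.05 dz 0.93
```

```bash
python3 -m handwheel '[{"dx":2,"dy":0,"dz":-0.8,"wx":0,"wy":0,"wz":0,"claw":0},{"dx":1.9,"dy":0,"dz":0,"wx":0,"wy":0,"wz":0,"claw":0},{"dx":1.35,"dy":0,"dz":0.4,"wx":0,"wy":0,"wz":0,"claw":0},{"dx":1.32,"dy":0,"dz":0.42,"wx":0,"wy":0,"wz":0,"claw":0},{"dx":1.37,"dy":0,"dz":0.7,"wx":0,"wy":0,"wz":0,"claw":0},{"dx":1.37,"dy":0,"dz":0.75,"wx":0,"wy":0,"wz":0,"claw":0},{"dx":1.2,"dy":0,"dz":0.97,"wx":0,"wy":0,"wz":0,"claw":0},{"dx":1.2,"dy":0,"dz":1,"wx":0,"wy":0,"wz":0,"claw":0}]'
```

```text
clock: 10.88
position: [0.5611, 0.1313, 0.2032]
tool_rot: [3.141, 0.002, -2.936]
force: [1.9, 0.5, 0.9]
grip_width: 0.0003
finger_force: 0.8
```

```bash
python3 -m handwheel '[{"dx":1,"dy":0,"dz":1.2,"wx":0,"wy":0,"wz":0,"claw":0},{"dx":0.96,"dy":0,"dz":1.2,"wx":0,"wy":0,"wz":0,"claw":0},{"dx":0.6,"dy":0,"dz":1,"wx":0,"wy":0,"wz":0,"claw":0},{"dx":0.54,"dy":0,"dz":1.04,"wx":0,"wy":0,"wz":0,"claw":0}]'
```

```text
clock: 11.38
position: [0.53, 0.1247, 0.1569]
tool_rot: [-3.142, -0.0, -2.935]
force: [-0.2, -0.5, 0.9]
grip_width: 0.0001
finger_force: 0.7
```

```bash
python3 -m handwheel '[{"dx":0.4,"dy":0,"dz":1.1,"wx":0,"wy":0,"wz":0,"claw":0},{"dx":0.4,"dy":0,"dz":1.1,"wx":0,"wy":0,"wz":0,"claw":0},{"dx":0.36,"dy":0,"dz":1.4,"wx":0,"wy":0,"wz":0,"claw":0},{"dx":0.2,"dy":0,"dz":1.0,"wx":0,"wy":0,"wz":0,"claw":0},{"dx":0,"dy":0,"dz":0.4,"wx":0,"wy":0,"wz":0,"claw":0}]'
```

```text
clock: 12.0
position: [0.5166, 0.1219, 0.1067]
tool_rot: [-3.141, -0.001, -2.935]
force: [-1.1, -0.7, 1.7]
grip_width: -0.0001
finger_force: 0.6
```

```bash
python3 -m handwheel '[{"dx":0,"dy":0,"dz":0.3,"wx":0,"wy":0,"wz":0,"claw":0},{"dx":0,"dy":0,"dz":0,"wx":0,"wy":0,"wz":0,"claw":0}]'
```

```text
clock: 12.25
position: [0.517, 0.122, 0.1045]
tool_rot: [-3.142, 0.0, -2.935]
force: [-0.3, -0.1, 0.9]
grip_width: 0.0003
finger_force: 0.0
```

```bash
python3 -m handwheel '[{"dx":0,"dy":0,"dz":0.3,"wx":0,"wy":0,"wz":0,"claw":0},{"dx":0,"dy":0,"dz":0,"wx":0,"wy":0,"wz":0,"claw":0}]'
```

```text
clock: 12.5
position: [0.5169, 0.122, 0.1014]
tool_rot: [-3.142, 0.0, -2.935]
force: [0.0, -0.8, -0.5]
grip_width: -0.0003
finger_force: 0.0
```

```bash
python3 -m handwheel '[{"dx":0,"dy":0,"dz":0.3,"wx":0,"wy":0,"wz":0,"claw":0},{"dx":0,"dy":0,"dz":0,"wx":0,"wy":0,"wz":0,"claw":0}]'
```

```text
clock: 12.75
position: [0.5172, 0.122, 0.1006]
tool_rot: [-3.141, 0.001, -2.936]
force: [-15.4, -3.1, 47.9]
grip_width: 0.0
finger_force: 24.4
```

```bash
python3 -m handwheel '[{"dx":0,"dy":0,"dz":-1,"wx":0,"wy":0,"wz":0,"claw":0},{"dx":0,"dy":0,"dz":-4,"wx":0,"wy":0,"wz":0,"claw":0},{"dx":0,"dy":0,"dz":-5,"wx":0,"wy":0,"wz":0,"claw":0},{"dx":0,"dy":0,"dz":-5,"wx":0,"wy":0,"wz":0,"claw":0},{"dx":0,"dy":0,"dz":-5,"wx":0,"wy":0,"wz":0,"claw":0},{"dx":0,"dy":0,"dz":0,"wx":0,"wy":0,"wz":0,"claw":0},{"dx":0,"dy":0,"dz":0,"wx":0,"wy":0,"wz":0,"claw":0}]';  python3 - <<'E'
from h import *
from workcell import optics
w=optics.grab_frame("wrist")["frame"];S=optics.grab_frame("side")["frame"]
cv2.imwrite("pics/c4.png",np.hstack([cv2.resize(w,(400,300)),cv2.resize(S[150:375,190:490],(400,300))]))
E
```

```text
clock: 13.62
position: [0.5167, 0.1219, 0.2982]
tool_rot: [-3.141, -0.0, -2.935]
force: [-0.3, -0.4, -0.7]
grip_width: -0.0002
finger_force: 0.0
```

View pics/c4.png

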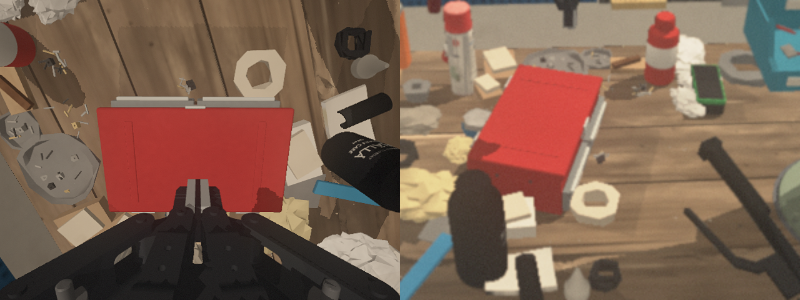

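The lid lies flat on the rim (red plate at about (98–293, 107–210) in the wrist half). Both lips are level along the front at about row 100, and the bench items stand where they did.

```bash
python3 -c "
from workcell import job_done;print(job_done())"
```

```text
the job is handed in; nothing more can be done
None
```

I pushed both drawers home against their stops, then pushed the lid down until it was shut, and handed the job in at about 14 s on the robot's clock; the pictures show the bench items where they stood, but no verdict came back.

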